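# Lock the dosing unit's carriage with its pin

## Task

Lock the titrator's dosing unit for transport: take the square-headed lock pin out of its stand, push it upright through the flap-covered slot in the unit's top cover, and feel gently along the slot with the tip until it drops into the hidden carriage hole and its collar sits fully home on the cover. Let go of it there, never press the pin hard against the unit, and leave everything else on the bench where it is.

Things in the scene. Friction and masses are not known exactly. Their poses are not given: they have to be found in the camera images.
- dosing_unit: Fixed white box with a blue base band, 130 mm (own x) by 250 mm (own y) by 85 mm high; origin at the centre of its underside, z up. Its flat top cover has a slot (point slot). A glass syringe barrel, 23 mm wide, 150 mm long, lies along own y on the cover, its axis 46 mm to own +x of the slot's centre line, its top 25 mm above the cover; a flat key panel is at the own -y end.
- slot (a point): Centre of the slot, on the cover's top face; axes as the dosing unit's. Slot 14 mm wide (own x), 84 mm long (own y), cover 4 mm thick. A thin black spring flap closes it from below; hinged at the slot's own -x side, it swings down when the pin pushes it (under 3 N) and then leans on the pin with about 1.5 N towards own +x.
- carriage_top (a point): Point on the carriage's top, straight below the slot's centre, 35 mm below the cover's top. The carriage is a flat level steel block, hidden by the flap, solid and still under the whole slot but for one vertical 12.5 mm through hole (sharp rim) on the slot's centre line, anywhere from 30 mm to own -y to 30 mm to own +y of this point: only to be felt.
- lock_pin: Loose pin, 70 to 130 g, upright in one of the stand's three holes (which one varies). Black square head 22 x 22 mm (faces along own x and y), 6 to 44 mm above its origin; under it a round steel collar 30 mm wide, 6 mm thick; then a round steel shank 10 mm wide, 53 mm long. Origin: on the axis, on the collar's underside; z up to the head.
- pin_tip (a point): Centre of the lock pin's tip (flat, edge barely broken), 53 mm below its origin. With the tip on the carriage beside the hole the collar's underside stands 18 mm above the cover; fully home the collar rests on the cover. Gripped by its head the pin may lean a few degrees in the hand.
- stand: Fixed grey block, 160 mm (own x) by 50 mm (own y) by 58 mm high; origin at the centre of its underside. Three vertical holes, 13 mm wide, in a row along own x at -50, 0 and 50 mm, each with a pin or plug standing in it, its collar on the block's top.
- plug_ball: Bystander in the stand: plug with a round ball head 26 mm wide, collar 30 mm wide; origin on its collar's underside, top 41 mm above.
- plug_disc: Bystander in the stand: plug with a flat round disc head 32 mm wide, collar 30 mm wide; origin on its collar's underside, top 28 mm above.
- amber_bottle: Bystander: brown bottle, 68 mm wide, 140 mm high; origin at its foot.
- flask: Bystander: conical glass flask, 80 mm wide, 130 mm high; origin at its foot.
- beaker: Bystander: open glass beaker, 72 mm wide, 85 mm high; origin at its foot.
- jar: Bystander: small lidded glass jar, 52 mm wide, 55 mm high; origin at its foot.
- spatula: Bystander: steel spatula, 190 mm long, lying flat on the bench; origin under its middle.
Things that resemble listed ones, but are neither listed nor needed, are in the scene too. What is shaped like the lock_pin but pink is not meant.

How it is judged:
By the outcome, as a careful person would: the job done as asked, in the order asked, and still so for the second after the job is handed in, with the robot touching nothing.
It also fails if it takes over 67 s, if anything falls off the work surface, if the arm or the gripper's body presses on something with over 40 N, if the wrist force passes 120 N, or if a joint passes its speed limit or range.

## Robot

A 6-joint arm with a two-finger parallel gripper is mounted at the origin on the work surface. World frame = base frame: x ahead of the robot, y to its left, z up, the work surface at z = 0. Lengths are in mm, angles in rad, forces in N, time in s.
With the tool pointing down it reaches from about 400 to 925 mm from the base axis. Payload 12.5 kg.
Tool frame: the origin (TCP) lies midway between the tips of the shut fingers; the grasp point (between the pads) lies 19 mm behind it; z points along the fingers, y is the line along which they close (so a half turn about z gives the same grasp; the last joint's range is limited). The gripper opens to 95 mm and grips with 3 to 60 N. Pads are 20 mm wide; open, the fingers measure 119 mm over their backs; the gripper's body (75 mm by 180 mm) begins 59 mm behind the grasp point.
Start: joints at [1.19, 0.491, 1.559, -0, 1.092, -0.106], TCP at [169.579, 601.573, 214.661] pointing down, gripper open.
Joint ranges: [-3.1, 3.1], [-0.84, 2.19], [0.05, 2.79], [-1.13, 4.28], [0.06, 2.93], [-2.69, 2.69]. Speed limits (rad/s): [2.22, 2.22, 2.79, 3.14, 3.14, 3.14].

## Interface

Orientations are given as [roll, pitch, yaw] about the fixed x, y, z axes, in that order (R = Rz(yaw) Ry(pitch) Rx(roll)).
In Python, from cell import state, read_camera, camera_info, env gives the robot as it stands.
- The arm moves only by the tool move_arm, never from a script. Its argument "commands" is a list of rows, each a list of 3 entries, a list of its own where there are three numbers: the shift along the world's x, y, z in cm, then the turn, a rotation vector about the world's x, y, z in degrees, then the opening, from 0 (shut) to 1 (fully open). A call has 1 to 10 rows; each row shifts and turns the commanded pose from where the row before left it; what a row does not reach is not made up. A row lasts 1/10 s, in which the tool goes at most 50 mm and 8.59 degrees, less where a joint would pass 70% of its speed; a pose out of reach is approached as far as the arm can. A call with a gripper value outside its range is refused whole. The fingers move at their own pace and stop on an object; the grip force is fixed at half the most. Time passes only in rows, so rows that do not move let the fingers close. It gives the time, the measured TCP pose, the force, the opening and the grip force at its end, in the units of the state.
- state(): the state, without advancing time (a new reading comes with each control period).
- read_camera(name): name is "scene" or "side" or "wrist"; returns the picture (480x640x3 uint8, blue, green, red); there is no depth.
- camera_info(name): a dict with "K" (3x3 intrinsics, pixels), "cam_to_world" (4x4, takes a point from camera to world coordinates). Camera axes: x right, y down, z forward; pixel columns grow to the right and rows downward; lengths in mm; the calibration is good to about 2 mm. A picture is of the moment at which its call begins: read the wrist's pose just before it. camera_info takes no time and is no camera call; for the wrist camera it gives the pose at the moment of the call.
- env.job_done(): hands the job in; it is judged then, once.
The state is a dict: "t": time; "joints": joint angles; "qvel": joint speeds; "tau": joint torques, N m; "eef_pos": TCP position; "tcp_rot": TCP orientation; "ft_force": force on the tool from outside, world axes, zero at the start; "moment": the same for the moment, N m; "opening": opening from 0.0 (shut) to 1.0 (fully open); "grip_force": force on a finger pad.
Only numpy, scipy, OpenCV 4.12 (cv2) and the standard library are available. Lean on these libraries where they do the work, as an engineer would, in place of code of your own. Each camera call takes 0.05 s, during which the arm holds its last target. There are 200 camera calls.

## Working session

There is one attempt and no reset: what is moved stays moved. The work goes in short steps, Python scripts to look and compute and a tool call to move; the robot and the scene stay as the last step left them, time stands still between calls to the robot, and variables do not carry over. Pictures are saved under pics/ and viewed, at most 10 in all, crops included, and the job is handed in when it is done.

Besides the shell and the picture viewer there is one more tool, called as name(argument=value, ...), one argument or row to a line, values as JSON. move_arm: Moves the arm, as the interface text tells. Its arguments: {"type":"object","properties":{"commands":{"type":"array"}},"required":["commands"]}

```bash
mkdir -p pics; cat > h.py <<'E'
import numpy as np, cv2
from cell import state, read_camera, camera_info, env
def cast(ci,uv,z):
    K=np.array(ci["K"]);T=np.array(ci["cam_to_world"])
    d=T[:3,:3]@np.linalg.solve(K,[uv[0],uv[1],1.]);o=T[:3,3]
    return o+d*(z-o[2])/d[2]
def proj(ci,p):
    K=np.array(ci["K"]);T=np.array(ci["cam_to_world"])
    c=K@(T[:3,:3].T@(np.array(p)-T[:3,3]));return c[:2]/c[2]
E
python3 - <<'E'
from h import *
s=state();print(s)
for n in ("scene","side","wrist"):
    ci=camera_info(n);print(n,np.round(ci["K"],1).tolist(),np.round(ci["cam_to_world"],3).tolist())
    cv2.imwrite(f"pics/{n}0.png",read_camera(n))
E
```

```text
{'t': 0.0, 'joints': array([ 1.19040634e+00,  4.91526658e-01,  1.55945236e+00, -2.65168688e-05,
        1.09173360e+00, -1.05598524e-01]), 'qvel': array([ 3.68561152e-04,  9.72728015e-05, -4.05030149e-04,  9.24699347e-05,
       -8.48490162e-04,  1.29858427e-04]), 'tau': array([-2.12748942e-03, -6.12645507e+01, -2.58165282e+01,  6.91944198e-02,
        4.84308321e-02, -1.26121913e-04]), 'eef_pos': array([169.47931431, 601.3169338 , 214.08119845]), 'tcp_rot': array([-3.14047645e+00, -9.46601858e-05,  2.86681337e+00]), 'ft_force': array([-0.62688687,  0.16104972, -0.56589079]), 'moment': array([-0.01329416,  0.00793648,  0.02750422]), 'grip_force': 0.0, 'opening': 1.0000298931650884}
scene [[550.3, 0.0, 321.8], [0.0, 550.3, 238.2], [0.0, 0.0, 1.0]] [[-0.759, 0.452, -0.468, 1141.497], [0.65, 0.511, -0.562, 650.495], [-0.015, -0.731, -0.682, 905.917], [0.0, 0.0, 0.0, 1.0]]
side [[527.2, 0.0, 319.1], [0.0, 527.2, 237.4], [0.0, 0.0, 1.0]] [[1.0, -0.019, 0.021, 564.478], [-0.028, -0.744, 0.668, -881.295], [0.003, -0.668, -0.744, 1039.635], [0.0, 0.0, 0.0, 1.0]]
wrist [[427.6, 0.0, 320.4], [0.0, 427.6, 233.6], [0.0, 0.0, 1.0]] [[0.271, 0.919, 0.287, 87.953], [0.962, -0.259, -0.082, 624.373], [-0.001, 0.299, -0.954, 384.656], [0.0, 0.0, 0.0, 1.0]]
```

View pics/scene0.png

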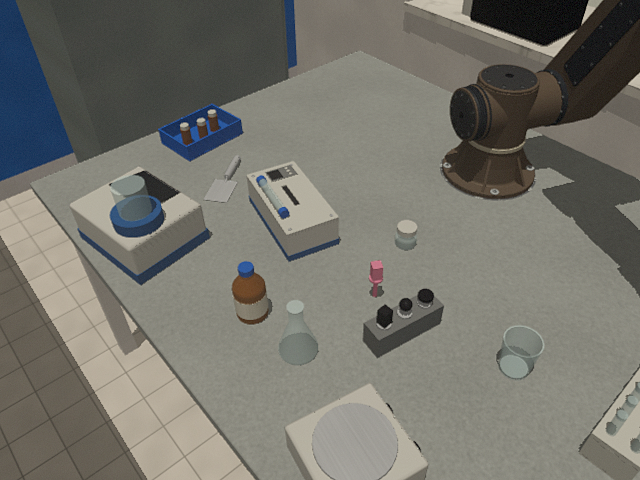

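View pics/side0.png

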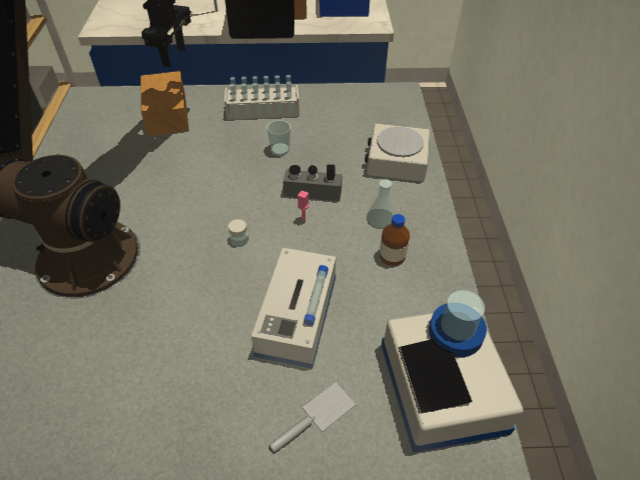

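Candidates for the lock pin (scene / side pixel):
- Black square head at (385,316) / (331,172).
- Ball plug at (405,308) / (313,172).
- Disc plug at (426,297) / (295,171).
- Pink pin at (376,272) / (303,200), which is excluded by the task.

I choose the square head at the far end of the stand. The dosing unit's slot is at side (296,293) / scene (290,195), with the syringe to its right and the key panel nearest the camera.

```bash
python3 - <<'E'
from h import *
for n,(x0,y0,x1,y1),(sx0,sy0,sx1,sy1) in (("scene",(365,285,445,335),(270,180,310,215)),("side",(280,155,345,195),(284,272,306,312))):
    im=cv2.imread(f"pics/{n}0.png");ci=camera_info(n)
    def blobs(r,th):
        g=im[r[1]:r[3],r[0]:r[2]].max(2);m=(g<th).astype(np.uint8)
        k,l,st,c=cv2.connectedComponentsWithStats(m)
        for i in range(1,k):
            if st[i,4]>20:
                pts=np.argwhere(l==i)[:,::-1].astype(np.float32)
                yield st[i,4],c[i]+[r[0],r[1]],cv2.minAreaRect(pts+np.float32([r[0],r[1]]))
    for a,c,_ in blobs((x0,y0,x1,y1),45): print(n,"head",a,c.round(1),cast(ci,c,83).round(1))
    for a,c,rr in blobs((sx0,sy0,sx1,sy1),75):
        b=cv2.boxPoints(rr);p=np.array([cast(ci,q,84) for q in b])
        e=[p[1]-p[0],p[2]-p[1]];L=max(e,key=np.linalg.norm)
        print(n,"slot",a,c.round(1),cast(ci,c,84).round(1),"len",[round(np.linalg.norm(q),1) for q in e],"ang",np.degrees(np.arctan2(L[1],L[0])).round(1))
a=cv2.resize(cv2.imread("pics/scene0.png")[265:355,355:455],None,fx=4,fy=4,interpolation=2)
b=cv2.resize(cv2.imread("pics/side0.png")[150:240,275:375],None,fx=4,fy=4,interpolation=2)
cv2.imwrite("pics/crop.png",np.hstack([a,b]))
E
```

```text
scene head 174 [425.3 295.5] [531.8 232.5  83. ]
scene head 116 [405.4 304.3] [577.5 222.   83. ]
scene head 256 [384.4 316. ] [628.7 215.6  83. ]
scene slot 86 [290.4 195. ] [ 535.  -192.3   84. ] len [np.float64(11.3), np.float64(76.7)] ang 76.1
side head 78 [294.3 169.4] [529.9 230.6  83. ]
side head 55 [312.3 169.5] [579.4 228.8  83. ]
side head 106 [330.1 171.9] [628.2 217.6  83. ]
side slot 137 [295.9 293.6] [ 534.9 -190.5   84. ] len [np.float64(78.4), np.float64(11.2)] ang 74.9
```

View pics/crop.png

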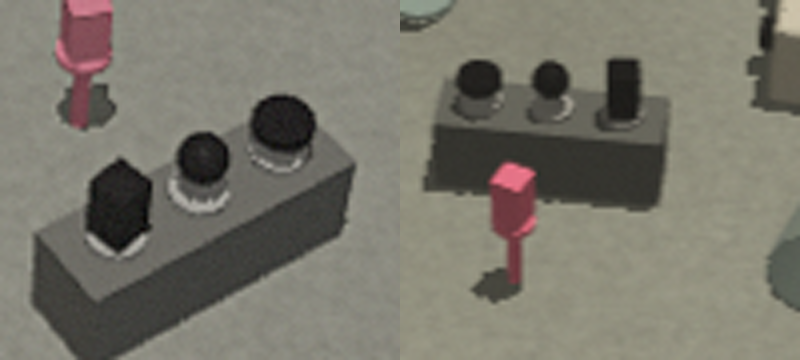

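The crop confirms it: the black prism with the square top (side (331,172), scene (385,316)) is the pin at about (628,217). The ball is in the middle and the disc at the far end. Next I go above it and look with the wrist camera.

move_arm(
  commands=[
    [[3.8,-3.2,0],[0,0,0.8],1],
    [[3.8,-3.2,0],[0,0,0.8],1],
    [[3.8,-3.2,0],[0,0,0.8],1],
    [[3.8,-3.2,0],[0,0,0.8],1],
    [[3.8,-3.2,0],[0,0,0.8],1],
    [[3.8,-3.2,0],[0,0,0.8],1],
    [[3.8,-3.2,0],[0,0,0.8],1],
    [[3.8,-3.2,0],[0,0,0.8],1],
    [[3.8,-3.2,0],[0,0,0.8],1],
    [[3.8,-3.2,0],[0,0,0.8],1],
  ],
)

```text
t: 1.15
eef_pos: [550.9, 279.9, 214.5]
tcp_rot: [-3.142, -0.0, 3.007]
ft_force: [-0.9, 0.9, 0.1]
opening: 1.002
grip_force: 0.0
```

move_arm(
  commands=[
    [[3.9,-3.2,0],[0,0,0],1],
    [[3.9,-3.2,0],[0,0,0],1],
    [[0,0,0],[0,0,0],1],
    [[0,0,0],[0,0,0],1],
  ],
)

```text
t: 1.55
eef_pos: [627.2, 217.2, 213.9]
tcp_rot: [-3.141, -0.001, 3.004]
ft_force: [0.5, 0.6, -0.3]
opening: 1.002
grip_force: 0.0
```

```bash
python3 - <<'E'
from h import *
s=state();print(s['t'],s['eef_pos'],np.degrees(s['tcp_rot']),s['ft_force'])
ci=camera_info("wrist");im=read_camera("wrist");cv2.imwrite("pics/w1.png",im)
for p in ((628.5,216.5,102),(*s['eef_pos'],)): print(proj(ci,p))
E
```

```text
1.55 [627.19712745 217.15797122 213.86273933] [-1.79987599e+02 -6.97323133e-02  1.72137996e+02] [ 0.468944    0.56528227 -0.32820917]
[319.94276925 230.64465391]
[320.6995848  301.68470822]
```

View pics/w1.png

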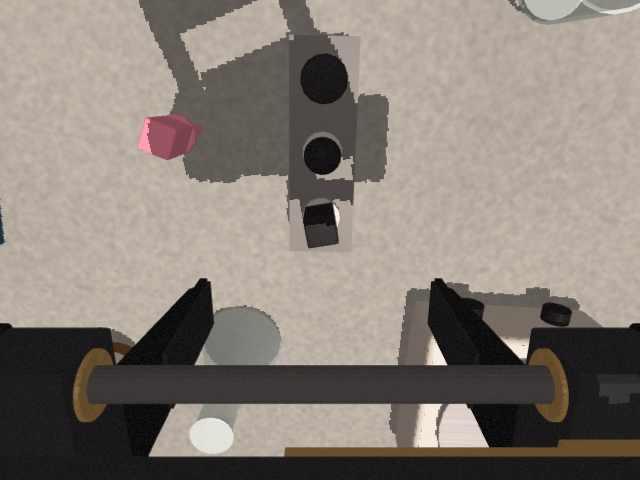

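The wrist view shows the pin's head at about (321,225): its lit top covers rows 218–247, tilted slightly in the image. The ball is at (323,155), the disc at (324,78) and the pink pin at (168,137). Next I measure the top face.

```bash
python3 - <<'E'
from h import *
im=cv2.imread("pics/w1.png");ci=camera_info("wrist")
g=im.max(2);x0,y0=296,195
c=g[y0:255,x0:346];print(c[8:54:5,6:46:5])
m=((c>35)&(c<75)).astype(np.uint8);m=cv2.morphologyEx(m,cv2.MORPH_OPEN,np.ones((5,5)))
k,l,st,ce=cv2.connectedComponentsWithStats(m);i=1+st[1:,4].argmax();print(st[1:],ce[1:]+[x0,y0])
pts=np.argwhere(l==i)[:,::-1].astype(np.float32)+np.float32([x0,y0])
b=cv2.boxPoints(cv2.minAreaRect(pts));p=np.array([cast(ci,q,102) for q in b]);print(p.round(1),p.mean(0))
for e in (p[1]-p[0],p[2]-p[1]): print(np.linalg.norm(e),np.degrees(np.arctan2(e[1],e[0])))
E
```

```text
[[ 70  86 117 117  96  46  75 173]
 [ 75  18  21  14  18  20  21 159]
 [ 92  18  16  19  13  21  18 247]
 [103  25  19  23  16  21  18 246]
 [157  21  21  26  22  22  18 243]
 [166  56  63  54  59  64  62 138]
 [165  59  60  59  60  59  62  70]
 [167  45  59  58  61  58  56  52]
 [162  86  58  61  59  60  56  98]
 [162 162 155 164 166 166 169 168]]
[[ 10  29  32  24 648]] [[320.92746914 234.91049383]]
[[622.7 207.7 102. ]
 [623.1 229.  102. ]
 [639.4 228.7 102. ]
 [639.  207.  102. ]] [631.0559138  218.09813847 102.        ]
21.273932194571323 88.81748172351577
16.34624462600879 -1.0681444959222506
```

```bash
python3 - <<'E'
from h import *
im=cv2.imread("pics/w1.png");ci=camera_info("wrist");g=im.max(2).astype(int)
def fit(a,b):
    p,q=cast(ci,a,102),cast(ci,b,102);d=q-p;return p.round(1),q.round(1),np.degrees(np.arctan2(d[1],d[0])).round(1)
cols=np.arange(311,336)
bot=[max(r for r in range(225,256) if g[r,c]<110) for c in cols]
top=[min(r for r in range(208,235) if g[r,c]>40) for c in cols]
print(bot,top)
for e in (bot,top):
    f=np.polyfit(cols,e,1);print(fit((311,np.polyval(f,311)),(335,np.polyval(f,335))))
rows=np.arange(222,243)
L=[min(c for c in range(298,325) if g[r,c]<85) for r in rows];R=[max(c for c in range(320,346) if g[r,c]<85) for r in rows]
print(L,R)
for e in (L,R):
    f=np.polyfit(rows,e,1);print(fit((np.polyval(f,222),222),(np.polyval(f,242),242)))
E
```

```text
[247, 247, 247, 247, 247, 246, 246, 246, 246, 246, 246, 246, 245, 245, 245, 245, 245, 245, 244, 244, 244, 244, 244, 244, 243] [225, 225, 225, 225, 225, 224, 224, 224, 224, 224, 224, 224, 224, 223, 223, 226, 226, 226, 226, 226, 225, 225, 208, 208, 208]
(array([639.1, 209.6, 102. ]), array([638.6, 226.6, 102. ]), np.float64(91.6))
(array([624.8, 211.6, 102. ]), array([620.3, 228.9, 102. ]), np.float64(104.6))
[303, 303, 304, 304, 304, 305, 304, 305, 305, 305, 305, 306, 306, 306, 306, 306, 306, 307, 307, 307, 307] [335, 335, 335, 335, 335, 336, 336, 336, 336, 336, 337, 337, 337, 337, 337, 337, 337, 337, 337, 338, 337]
(array([620.2, 207. , 102. ]), array([634.9, 207.5, 102. ]), np.float64(2.3))
(array([623.2, 228.5, 102. ]), array([637.8, 228.6, 102. ]), np.float64(0.2))
```

move_arm(
  commands=[
    [[0.1,0.05,-3],[0,0,4.5],1],
    [[0,0,-4],[0,0,4.5],1],
    [[0,0,-4],[0,0,0],1],
    [[0,0,-3],[0,0,0],1],
    [[0,0,-0.7],[0,0,0],1],
    [[0,0,0],[0,0,0],1],
    [[0,0,0],[0,0,0],1],
  ],
)

```text
t: 2.3
eef_pos: [628.4, 219.4, 69.5]
tcp_rot: [3.141, 0.002, -3.119]
ft_force: [0.3, 0.6, 0.4]
opening: 1.002
grip_force: 0.0
```

move_arm(
  commands=[
    [[0,0,0],[0,0,0],0],
    [[0,0,0],[0,0,0],0],
    [[0,0,0],[0,0,0],0],
    [[0,0,0],[0,0,0],0],
    [[0,0,0],[0,0,0],0],
    [[0,0,0],[0,0,0],0],
    [[0,0,0],[0,0,0],0],
    [[0,0,0],[0,0,0],0],
  ],
)

```text
t: 3.1
eef_pos: [627.9, 218.6, 67.6]
tcp_rot: [3.142, -0.0, -3.12]
ft_force: [-0.0, 0.3, -0.3]
opening: 0.383
grip_force: 0.0
```

move_arm(
  commands=[
    [[0,0,0],[0,0,0],0],
    [[0,0,0],[0,0,0],0],
    [[0,0,0],[0,0,0],0],
    [[0,0,0],[0,0,0],0],
    [[0,0,0],[0,0,0],0],
  ],
)

```text
t: 3.6
eef_pos: [627.9, 218.6, 67.6]
tcp_rot: [3.142, -0.0, -3.12]
ft_force: [-0.4, -1.2, -0.3]
opening: 0.23
grip_force: 30.0
```

move_arm(
  commands=[
    [[0,0,2],[0,0,0],0],
    [[0,0,3.5],[0,0,0],0],
    [[0,0,4],[0,0,0],0],
    [[0,0,4],[0,0,0],0],
    [[0,0,2],[0,0,0],0],
  ],
)

```text
t: 4.1
eef_pos: [628.6, 218.9, 226.4]
tcp_rot: [3.141, 0.004, -3.12]
ft_force: [-0.8, -0.1, -1.6]
opening: 0.23
grip_force: 30.0
```

move_arm(
  commands=[
    [[-0.4,-2,0],[0,0,-1.5],0],
    [[-0.9,-4,0],[0,0,-1.5],0],
    [[-0.9,-4,0],[0,0,-1.5],0],
    [[-0.9,-4,0],[0,0,-1.5],0],
    [[-0.9,-4,0],[0,0,-1.5],0],
    [[-0.9,-4,0],[0,0,-1.5],0],
    [[-0.9,-4,0],[0,0,-1.5],0],
    [[-0.9,-4,0],[0,0,-1.5],0],
    [[-0.9,-4,0],[0,0,-1.5],0],
    [[-0.9,-4,0],[0,0,-1.5],0],
  ],
)

```text
t: 5.1
eef_pos: [541.1, -163.3, 221.4]
tcp_rot: [3.141, -0.002, 2.899]
ft_force: [0.4, 1.2, -1.1]
opening: 0.232
grip_force: 30.0
```

move_arm(
  commands=[
    [[-0.5,-2.5,0],[0,0,-0.7],0],
    [[0,0,0],[0,0,0],0],
    [[0,0,0],[0,0,0],0],
    [[0,0,0],[0,0,0],0],
  ],
)

```text
t: 5.5
eef_pos: [537.5, -185.7, 222.1]
tcp_rot: [3.141, -0.001, 2.89]
ft_force: [0.8, -0.4, -0.9]
opening: 0.231
grip_force: 30.0
```

```bash
python3 - <<'E'
from h import *
s=state();print(s['t'],s['eef_pos'],np.degrees(s['tcp_rot']),s['ft_force'],s['opening'])
ci=camera_info("wrist");im=read_camera("wrist");cv2.imwrite("pics/w2.png",im)
t=s['eef_pos'];print("tip px",proj(ci,t-[0,0,62.6]),"slot px",[proj(ci,(535+d*.25,-191+d*.968,85)).round(1) for d in(-42,0,42)])
E
```

```text
5.5 [ 537.52177413 -185.73958185  222.09175909] [ 1.79974949e+02 -5.86058693e-02  1.65566563e+02] [ 0.83548453 -0.42221063 -0.87978752] 0.23149300226486974
tip px [320.52535058 253.04152956] slot px [array([256.4, 217.4]), array([312.8, 217.5]), array([369.1, 217.5])]
```

View pics/w2.png

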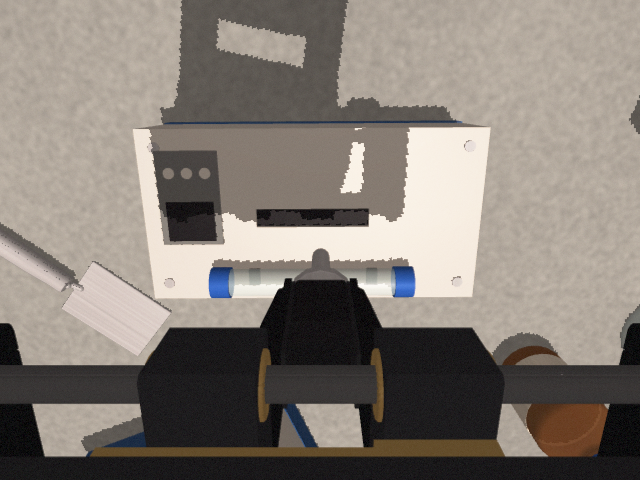

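The wrist view shows the slot horizontal at columns 257–368, rows 209–227 (centre about (312,218)). The held pin's tip is at about (320,250) and the syringe lies below it at row 281. Next I measure the tip lean and the slot offset.

```bash
python3 - <<'E'
from h import *
im=cv2.imread("pics/w2.png");ci=camera_info("wrist");g=im.max(2).astype(int);s=state();t=s['eef_pos']
m=(g[200:235,245:380]<60).astype(np.uint8);k,l,st,c=cv2.connectedComponentsWithStats(m);i=1+st[1:,4].argmax()
x,y,w,h,a=st[i];print(st[i]+[245,200,0,0,0])
for q in ((245+x,200+y),(245+x+w,200+y),(245+x,200+y+h),(245+x+w,200+y+h),(245+x+w/2,200+y+h/2)): print(cast(ci,q,83 if q[1]>225 else 84).round(1))
print(g[240:276:2,306:336:2])
th=np.linspace(0,2*np.pi,60)
e=np.array([proj(ci,t+[5*np.cos(a),5*np.sin(a),-62.6]) for a in th]);print("tip ellipse expected",e.min(0),e.max(0))
E
```

```text
[ 257  209  111   17 1321]
[ 518.9 -229.4   84. ]
[ 539.5 -149.5   84. ]
[ 531.8 -233.5   83. ]
[ 552.6 -152.3   83. ]
[ 535.5 -191.1   84. ]
[[247 247 247 248 247 248 247 248 247 247 248 248 247 248 248]
 [247 247 247 247 248 247 248 248 248 248 247 247 247 247 247]
 [247 247 248 248 247 248 248 247 248 248 248 248 247 248 248]
 [247 247 247 247 247 247 247 248 247 247 248 248 247 248 247]
 [247 247 247 248 247 247 199 167 180 247 248 248 247 247 248]
 [247 246 248 247 242 107  95  97 100 103 213 247 248 247 248]
 [247 246 247 244 100  94  96  99 100 100  98 211 248 248 246]
 [247 247 248 221  96  96  96 100 103 100 100 143 248 247 248]
 [247 247 247 139  94  97  97 100 102  99  97 116 247 247 248]
 [246 246 247 132  95  98  99 100  99 103  98 103 247 247 247]
 [246 247 246  93  97  96 100  99  99 100  98 104 247 247 157]
 [156 134 134  92  94  99 100 101 104 102 100  97 135 134 136]
 [135 134 133  93  95  96  97  98 101 102  99  97 134 135 133]
 [134 132 132  96  93  93  94  98  97  98  96 100 125 134 132]
 [128 118 102  99  99  97  98 100  97  97 100  98  97 108 120]
 [ 94  97  94  96  97  96 104 116 108 101 101  99  99 104  99]
 [100 103 107 113 119 117 118 115 114 112 117 120 113 106 102]
 [115 113 110 114 114 115 113 115 116 114 113 116 113 116 115]]
tip ellipse expected [311.93722508 244.82855616] [329.18053764 261.05802219]
```

```bash
python3 - <<'E'
from h import *
im=cv2.imread("pics/w2.png");ci=camera_info("wrist");g=im.max(2).astype(int);t=state()['eef_pos']
th=np.linspace(0,2*np.pi,90)
for z in(-9.6,-3.6):
  e=np.array([proj(ci,t+[15*np.cos(a),15*np.sin(a),z]) for a in th]);print("collar exp",e.min(0),e.max(0), "head",e[e[:,1].argmin()])
print(g[262:290:2,286:356:4])
E
```

```text
collar exp [288.12731496 261.83434052] [353.1809286  321.27036905] head [320.52107698 261.83434052]
collar exp [287.16765767 266.78935439] [354.16738312 327.73600345] head [320.53064409 266.78935439]
[[134 135 139 136 135 156 134  94 100 104 100 135 136 135 135 133 132 135]
 [133 134 134 133 131 135 133  95  97 101  99 134 133 133 134 134 135 135]
 [135 132 131 131 134 134 132  93  94  97  96 125 132 134 135 133 134 132]
 [128 131 127 129 127 128 102  99  98  97 100  97 120 125 126 125 126 128]
 [123 125 124 127 126  94  94  97 104 108 101  99  99 127 126 127 129 129]
 [140 145 143 141  97 100 107 119 118 114 117 113 102  95 142 144 145 144]
 [160 155 158 153  97 115 110 114 113 116 113 113 115  98 127 160 158 161]
 [170 172 173  98 108 111 110 113 115 110 114 117 114 113  95 172 175 172]
 [ 69  68 139  98 115 113 110 117 114 115 117 116 112 114 105 105  70  67]
 [  6   5 104  39  32  36  34  35  39  36  32  29  38  36  40  96  20   8]
 [ 16  12  28  19  19  16  16  24  23  16  15  24  23  18  16  46  15  13]
 [ 21  14  23  15  18  21  22  12  25  11  25  23  24  19  20  26  18  18]
 [ 21  21  24  20  21  14  19  15  18  20  27  17  17  16  17  19  15  10]
 [ 17  19  22  25  13  22  22  20  25  19  18  15  17  20  19  17  18  13]]
```

move_arm(
  commands=[
    [[0.2,1.4,-2],[0,0,0],0],
    [[0.2,1.3,-2.5],[0,0,0],0],
    [[0,0,-1.5],[0,0,0],0],
    [[0,0,-0.4],[0,0,0],0],
    [[0,0,0],[0,0,0],0],
    [[0,0,0],[0,0,0],0],
    [[0,0,0],[0,0,0],0],
  ],
)

```text
t: 6.25
eef_pos: [542.2, -159.5, 159.5]
tcp_rot: [-3.141, 0.001, 2.89]
ft_force: [0.2, 0.3, -1.7]
opening: 0.227
grip_force: 30.0
```

```bash
python3 - <<'E'
from h import *
s=state();t=s['eef_pos'];print(s['t'],t,np.degrees(s['tcp_rot']),s['ft_force'],s['moment'])
ci=camera_info("wrist");im=read_camera("wrist");cv2.imwrite("pics/w3.png",im)
cv2.imwrite("pics/w3c.png",cv2.resize(im[180:330,200:400],None,fx=4,fy=4))
print("tip exp",proj(ci,t-[0,0,62.6]),"px/mm own x",proj(ci,t-[-.968,.25,62.6])-proj(ci,t-[0,0,62.6]))
E
```

```text
6.25 [ 542.24697367 -159.52068407  159.53134341] [-1.79992478e+02  8.40128323e-02  1.65556162e+02] [ 0.17270592  0.25595839 -1.73739732] [-0.00600846  0.02340209  0.03770557]
tip exp [320.62441464 252.81039498] px/mm own x [-1.37058561e-03  1.62062922e+00]
```

View pics/w3c.png

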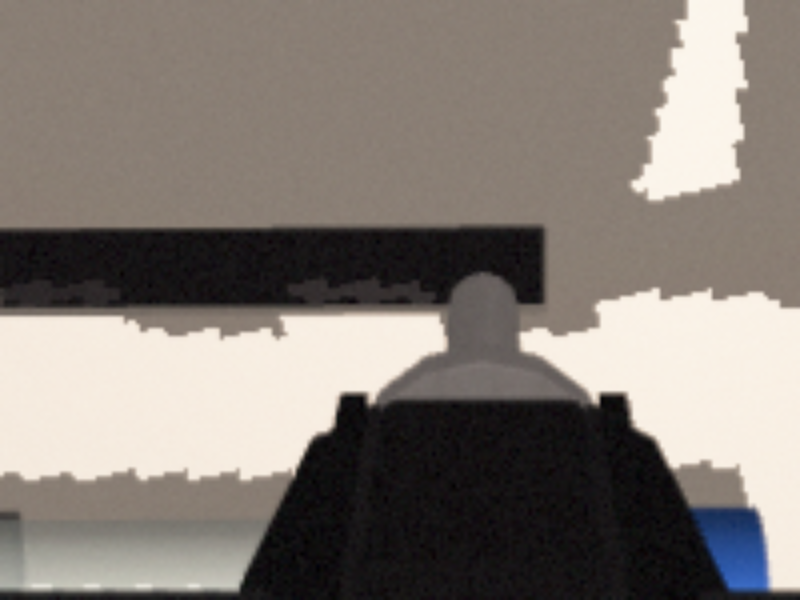

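The crop shows the slot's right end at column 336, rows 236.5–258.7. The tip's front edge is at row 247.8, column 320.7, so the pin is not leaning sideways in the image. Next I compute tip versus slot centre line.

```bash
python3 - <<'E'
from h import *
ci=camera_info("wrist");t=state()['eef_pos'];X=np.array([.968,-.25,0]);Y=np.array([.25,.968,0])
tip=cast(ci,(320.7,255.8),96.9)
for c in(200,320,336):
  for r in(236.5,258.7):
    p=cast(ci,(c,r),85);print(c,r,"own x,y rel tip",round((p-tip)@X,2),round((p-tip)@Y,2))
print(tip-t,(tip-t)@X,(tip-t)@Y)
E
```

```text
200 236.5 own x,y rel tip -7.9 -72.59
200 258.7 own x,y rel tip 6.36 -73.79
320 236.5 own x,y rel tip -7.94 -0.42
320 258.7 own x,y rel tip 6.32 -0.42
336 236.5 own x,y rel tip -7.94 9.2
336 258.7 own x,y rel tip 6.32 9.37
[  1.79179772  -0.39140969 -62.52041366] 1.8323126145179522 0.0690648450868837
```

move_arm(
  commands=[
    [[-0.08,0.02,-0.4],[0,0,0],0],
    [[0,0,-0.6],[0,0,0],0],
    [[0,0,-0.6],[0,0,0],0],
    [[0,0,0],[0,0,0],0],
  ],
)

```text
t: 6.7
eef_pos: [540.9, -159.1, 141.8]
tcp_rot: [3.141, -0.001, 2.889]
ft_force: [-0.3, -0.4, 0.3]
opening: 0.232
grip_force: 30.0
```

move_arm(
  commands=[
    [[0,0,-0.5],[0,0,0],0],
    [[0,0,-0.5],[0,0,0],0],
    [[0,0,-0.5],[0,0,0],0],
    [[0,0,0],[0,0,0],0],
  ],
)

```text
t: 7.1
eef_pos: [540.9, -159.1, 126.8]
tcp_rot: [3.141, -0.001, 2.889]
ft_force: [2.3, -1.1, -1.6]
opening: 0.233
grip_force: 30.0
```

move_arm(
  commands=[
    [[0,0,-0.5],[0,0,0],0],
    [[0,0,-0.4],[0,0,0],0],
    [[0,0,-0.3],[0,0,0],0],
    [[0,0,0],[0,0,0],0],
    [[0,0,0],[0,0,0],0],
  ],
)

```text
t: 7.6
eef_pos: [541.1, -159.1, 115.6]
tcp_rot: [3.141, -0.0, 2.889]
ft_force: [1.9, 0.1, -1.7]
opening: 0.231
grip_force: 30.0
```

move_arm(
  commands=[
    [[0,0,-0.1],[0,0,0],0],
    [[0,0,0],[0,0,0],0],
    [[0,0,0],[0,0,0],0],
  ],
)

```text
t: 7.9
eef_pos: [541.1, -159.2, 114.7]
tcp_rot: [3.142, 0.0, 2.889]
ft_force: [0.7, -0.7, -0.8]
opening: 0.232
grip_force: 30.0
```

move_arm(
  commands=[
    [[0,0,-0.08],[0,0,0],0],
    [[0,0,0],[0,0,0],0],
    [[0,0,0],[0,0,0],0],
  ],
)

```text
t: 8.2
eef_pos: [541.1, -159.2, 113.9]
tcp_rot: [3.142, -0.0, 2.889]
ft_force: [2.0, -0.5, -1.0]
opening: 0.227
grip_force: 30.0
```

move_arm(
  commands=[
    [[0,0,-0.05],[0,0,0],0],
    [[0,0,0],[0,0,0],0],
    [[0,0,0],[0,0,0],0],
  ],
)

```text
t: 8.5
eef_pos: [541.1, -159.1, 113.4]
tcp_rot: [3.141, -0.0, 2.889]
ft_force: [1.8, -0.4, -0.5]
opening: 0.234
grip_force: 30.0
```

move_arm(
  commands=[
    [[0,0,-0.05],[0,0,0],0],
    [[0,0,0],[0,0,0],0],
    [[0,0,0],[0,0,0],0],
  ],
)

```text
t: 8.8
eef_pos: [541.1, -159.1, 112.8]
tcp_rot: [3.141, -0.0, 2.889]
ft_force: [1.1, -1.1, -0.8]
opening: 0.231
grip_force: 30.0
```

move_arm(
  commands=[
    [[0,0,-0.05],[0,0,0],0],
    [[0,0,0],[0,0,0],0],
    [[0,0,0],[0,0,0],0],
  ],
)

```text
t: 9.1
eef_pos: [541.1, -159.2, 112.5]
tcp_rot: [3.142, 0.0, 2.89]
ft_force: [-0.1, -0.3, 3.0]
opening: 0.231
grip_force: 30.0
```

move_arm(
  commands=[
    [[0,0,-0.03],[0,0,0],0],
    [[0,0,0],[0,0,0],0],
    [[0,0,0],[0,0,0],0],
  ],
)

```text
t: 9.4
eef_pos: [541.2, -159.2, 112.5]
tcp_rot: [3.142, 0.0, 2.889]
ft_force: [-0.7, 0.4, 6.4]
opening: 0.231
grip_force: 30.0
```

Contact with the carriage is at TCP z ≈ 112.5. Now I probe along the slot in small hops, lifting 0.8 mm, stepping 1.7 mm and lowering lightly, so each touch stays gentle.

move_arm(
  commands=[
    [[0,0,0.07],[0,0,0],0],
    [[-0.043,-0.165,0],[0,0,0],0],
    [[0,0,-0.08],[0,0,0],0],
    [[0,0,0],[0,0,0],0],
    [[0,0,0],[0,0,0],0],
  ],
)

```text
t: 9.9
eef_pos: [540.7, -160.9, 112.5]
tcp_rot: [-3.142, 0.0, 2.889]
ft_force: [-0.7, 1.1, 8.5]
opening: 0.227
grip_force: 30.0
```

move_arm(
  commands=[
    [[0,0,0.08],[0,0,0],0],
    [[-0.043,-0.165,0],[0,0,0],0],
    [[0,0,-0.08],[0,0,0],0],
    [[0,0,0],[0,0,0],0],
    [[0,0,0],[0,0,0],0],
  ],
)

```text
t: 10.4
eef_pos: [540.2, -162.6, 112.5]
tcp_rot: [-3.142, 0.0, 2.889]
ft_force: [-0.9, 0.3, 7.7]
opening: 0.231
grip_force: 30.0
```

move_arm(
  commands=[
    [[0,0,0.08],[0,0,0],0],
    [[-0.043,-0.165,0],[0,0,0],0],
    [[0,0,-0.08],[0,0,0],0],
    [[0,0,0],[0,0,0],0],
    [[0,0,0],[0,0,0],0],
  ],
)

```text
t: 10.9
eef_pos: [539.8, -164.3, 112.5]
tcp_rot: [-3.142, 0.0, 2.889]
ft_force: [-1.6, 0.4, 8.0]
opening: 0.226
grip_force: 30.0
```

move_arm(
  commands=[
    [[0,0,0.09],[0,0,0],0],
    [[-0.043,-0.165,0],[0,0,0],0],
    [[0,0,-0.07],[0,0,0],0],
    [[0,0,0],[0,0,0],0],
    [[0,0,0],[0,0,0],0],
  ],
)

```text
t: 11.4
eef_pos: [539.4, -166.0, 112.5]
tcp_rot: [-3.141, 0.0, 2.889]
ft_force: [-0.8, -0.0, 6.0]
opening: 0.228
grip_force: 30.0
```

move_arm(
  commands=[
    [[0,0,0.08],[0,0,0],0],
    [[-0.043,-0.165,0],[0,0,0],0],
    [[0,0,-0.08],[0,0,0],0],
    [[0,0,0],[0,0,0],0],
    [[0,0,0],[0,0,0],0],
  ],
)

```text
t: 11.9
eef_pos: [538.9, -167.6, 112.5]
tcp_rot: [-3.141, 0.0, 2.89]
ft_force: [-1.3, 0.5, 5.3]
opening: 0.231
grip_force: 30.0
```

move_arm(
  commands=[
    [[0,0,0.08],[0,0,0],0],
    [[-0.043,-0.165,0],[0,0,0],0],
    [[0,0,-0.08],[0,0,0],0],
    [[0,0,0],[0,0,0],0],
    [[0,0,0],[0,0,0],0],
  ],
)

```text
t: 12.4
eef_pos: [538.5, -169.2, 112.5]
tcp_rot: [-3.141, 0.0, 2.889]
ft_force: [-0.4, 0.0, 5.2]
opening: 0.23
grip_force: 30.0
```

move_arm(
  commands=[
    [[0,0,0.08],[0,0,0],0],
    [[-0.043,-0.165,0],[0,0,0],0],
    [[0,0,-0.08],[0,0,0],0],
    [[0,0,0],[0,0,0],0],
    [[0,0,0],[0,0,0],0],
  ],
)

```text
t: 12.9
eef_pos: [538.1, -170.9, 112.5]
tcp_rot: [-3.141, 0.0, 2.89]
ft_force: [-0.8, 0.0, 5.0]
opening: 0.233
grip_force: 30.0
```

move_arm(
  commands=[
    [[0,0,0.08],[0,0,0],0],
    [[-0.043,-0.165,0],[0,0,0],0],
    [[0,0,-0.08],[0,0,0],0],
    [[0,0,0],[0,0,0],0],
    [[0,0,0],[0,0,0],0],
  ],
)

```text
t: 13.4
eef_pos: [537.6, -172.5, 112.5]
tcp_rot: [-3.141, 0.0, 2.889]
ft_force: [-0.8, -0.9, 5.5]
opening: 0.229
grip_force: 30.0
```

move_arm(
  commands=[
    [[0,0,0.08],[0,0,0],0],
    [[-0.043,-0.165,0],[0,0,0],0],
    [[0,0,-0.08],[0,0,0],0],
    [[0,0,0],[0,0,0],0],
    [[0,0,0],[0,0,0],0],
  ],
)

```text
t: 13.9
eef_pos: [537.2, -174.2, 112.5]
tcp_rot: [-3.141, 0.0, 2.889]
ft_force: [-0.6, 0.1, 5.6]
opening: 0.233
grip_force: 30.0
```

move_arm(
  commands=[
    [[0,0,0.08],[0,0,0],0],
    [[-0.043,-0.165,0],[0,0,0],0],
    [[0,0,-0.08],[0,0,0],0],
    [[0,0,0],[0,0,0],0],
    [[0,0,0],[0,0,0],0],
  ],
)

```text
t: 14.4
eef_pos: [536.8, -175.8, 112.5]
tcp_rot: [-3.141, 0.0, 2.89]
ft_force: [-0.8, -1.7, 5.4]
opening: 0.229
grip_force: 30.0
```

move_arm(
  commands=[
    [[0,0,0.08],[0,0,0],0],
    [[-0.043,-0.165,0],[0,0,0],0],
    [[0,0,-0.08],[0,0,0],0],
    [[0,0,0],[0,0,0],0],
    [[0,0,0],[0,0,0],0],
  ],
)

```text
t: 14.9
eef_pos: [536.4, -177.5, 112.5]
tcp_rot: [-3.141, 0.0, 2.89]
ft_force: [-0.0, 0.2, 5.2]
opening: 0.23
grip_force: 30.0
```

move_arm(
  commands=[
    [[0,0,0.08],[0,0,0],0],
    [[-0.043,-0.165,0],[0,0,0],0],
    [[0,0,-0.08],[0,0,0],0],
    [[0,0,0],[0,0,0],0],
    [[0,0,0],[0,0,0],0],
  ],
)

```text
t: 15.4
eef_pos: [535.9, -179.1, 112.5]
tcp_rot: [-3.141, 0.0, 2.89]
ft_force: [0.0, -0.1, 5.1]
opening: 0.227
grip_force: 30.0
```

move_arm(
  commands=[
    [[0,0,0.08],[0,0,0],0],
    [[-0.043,-0.165,0],[0,0,0],0],
    [[0,0,-0.08],[0,0,0],0],
    [[0,0,0],[0,0,0],0],
    [[0,0,0],[0,0,0],0],
  ],
)

```text
t: 15.9
eef_pos: [535.5, -180.8, 112.5]
tcp_rot: [-3.141, 0.0, 2.889]
ft_force: [-0.7, -0.6, 5.5]
opening: 0.227
grip_force: 30.0
```

move_arm(
  commands=[
    [[0,0,0.08],[0,0,0],0],
    [[-0.043,-0.165,0],[0,0,0],0],
    [[0,0,-0.08],[0,0,0],0],
    [[0,0,0],[0,0,0],0],
    [[0,0,0],[0,0,0],0],
  ],
)

```text
t: 16.4
eef_pos: [535.1, -182.5, 112.5]
tcp_rot: [-3.141, 0.0, 2.889]
ft_force: [-0.3, 0.1, 4.6]
opening: 0.231
grip_force: 30.0
```

move_arm(
  commands=[
    [[0,0,0.08],[0,0,0],0],
    [[-0.043,-0.165,0],[0,0,0],0],
    [[0,0,-0.08],[0,0,0],0],
    [[0,0,0],[0,0,0],0],
    [[0,0,0],[0,0,0],0],
  ],
)

```text
t: 16.9
eef_pos: [534.7, -184.1, 112.5]
tcp_rot: [-3.141, 0.0, 2.89]
ft_force: [-0.3, 0.6, 5.5]
opening: 0.233
grip_force: 30.0
```

move_arm(
  commands=[
    [[0,0,0.08],[0,0,0],0],
    [[-0.043,-0.165,0],[0,0,0],0],
    [[0,0,-0.08],[0,0,0],0],
    [[0,0,0],[0,0,0],0],
    [[0,0,0],[0,0,0],0],
  ],
)

```text
t: 17.4
eef_pos: [534.2, -185.8, 112.5]
tcp_rot: [-3.141, 0.0, 2.89]
ft_force: [-0.6, -0.1, 4.8]
opening: 0.23
grip_force: 30.0
```

move_arm(
  commands=[
    [[0,0,0.08],[0,0,0],0],
    [[-0.043,-0.165,0],[0,0,0],0],
    [[0,0,-0.08],[0,0,0],0],
    [[0,0,0],[0,0,0],0],
    [[0,0,0],[0,0,0],0],
  ],
)

```text
t: 17.9
eef_pos: [533.8, -187.4, 112.5]
tcp_rot: [-3.141, 0.0, 2.89]
ft_force: [0.6, -0.4, 5.4]
opening: 0.228
grip_force: 30.0
```

move_arm(
  commands=[
    [[0,0,0.08],[0,0,0],0],
    [[-0.043,-0.165,0],[0,0,0],0],
    [[0,0,-0.08],[0,0,0],0],
    [[0,0,0],[0,0,0],0],
    [[0,0,0],[0,0,0],0],
  ],
)

```text
t: 18.4
eef_pos: [533.4, -189.1, 112.5]
tcp_rot: [-3.141, 0.0, 2.889]
ft_force: [0.0, -0.4, 5.6]
opening: 0.226
grip_force: 30.0
```

move_arm(
  commands=[
    [[0,0,0.08],[0,0,0],0],
    [[-0.043,-0.165,0],[0,0,0],0],
    [[0,0,-0.08],[0,0,0],0],
    [[0,0,0],[0,0,0],0],
    [[0,0,0],[0,0,0],0],
  ],
)

```text
t: 18.9
eef_pos: [532.9, -190.7, 112.5]
tcp_rot: [-3.141, 0.0, 2.889]
ft_force: [-0.5, -0.7, 5.3]
opening: 0.229
grip_force: 30.0
```

move_arm(
  commands=[
    [[0,0,0.08],[0,0,0],0],
    [[-0.043,-0.165,0],[0,0,0],0],
    [[0,0,-0.08],[0,0,0],0],
    [[0,0,0],[0,0,0],0],
    [[0,0,0],[0,0,0],0],
  ],
)

```text
t: 19.4
eef_pos: [532.5, -192.3, 112.5]
tcp_rot: [-3.141, 0.0, 2.89]
ft_force: [0.0, -0.6, 5.8]
opening: 0.231
grip_force: 30.0
```

move_arm(
  commands=[
    [[0,0,0.08],[0,0,0],0],
    [[-0.043,-0.165,0],[0,0,0],0],
    [[0,0,-0.08],[0,0,0],0],
    [[0,0,0],[0,0,0],0],
    [[0,0,0],[0,0,0],0],
  ],
)

```text
t: 19.9
eef_pos: [532.1, -194.0, 112.5]
tcp_rot: [-3.141, 0.0, 2.889]
ft_force: [-0.0, -0.6, 5.0]
opening: 0.227
grip_force: 30.0
```

move_arm(
  commands=[
    [[0,0,0.08],[0,0,0],0],
    [[-0.043,-0.165,0],[0,0,0],0],
    [[0,0,-0.08],[0,0,0],0],
    [[0,0,0],[0,0,0],0],
    [[0,0,0],[0,0,0],0],
  ],
)

```text
t: 20.4
eef_pos: [531.6, -195.7, 112.5]
tcp_rot: [-3.141, 0.0, 2.89]
ft_force: [-0.3, -0.4, 4.7]
opening: 0.23
grip_force: 30.0
```

move_arm(
  commands=[
    [[0,0,0.08],[0,0,0],0],
    [[-0.043,-0.165,0],[0,0,0],0],
    [[0,0,-0.08],[0,0,0],0],
    [[0,0,0],[0,0,0],0],
    [[0,0,0],[0,0,0],0],
  ],
)

```text
t: 20.9
eef_pos: [531.2, -197.3, 112.5]
tcp_rot: [-3.141, 0.0, 2.89]
ft_force: [-0.3, -0.5, 4.2]
opening: 0.23
grip_force: 30.0
```

move_arm(
  commands=[
    [[0,0,0.08],[0,0,0],0],
    [[-0.043,-0.165,0],[0,0,0],0],
    [[0,0,-0.08],[0,0,0],0],
    [[0,0,0],[0,0,0],0],
    [[0,0,0],[0,0,0],0],
  ],
)

```text
t: 21.4
eef_pos: [530.8, -198.9, 112.4]
tcp_rot: [-3.141, 0.0, 2.89]
ft_force: [0.3, -0.4, 5.0]
opening: 0.229
grip_force: 30.0
```

move_arm(
  commands=[
    [[0,0,0.08],[0,0,0],0],
    [[-0.043,-0.165,0],[0,0,0],0],
    [[0,0,-0.08],[0,0,0],0],
    [[0,0,0],[0,0,0],0],
    [[0,0,0],[0,0,0],0],
  ],
)

```text
t: 21.9
eef_pos: [530.4, -200.5, 112.3]
tcp_rot: [-3.142, 0.0, 2.89]
ft_force: [0.5, -0.6, 3.0]
opening: 0.229
grip_force: 30.0
```

move_arm(
  commands=[
    [[0,0,0.08],[0,0,0],0],
    [[-0.025,-0.097,0],[0,0,0],0],
    [[0,0,-0.08],[0,0,0],0],
    [[0,0,0],[0,0,0],0],
    [[0,0,0],[0,0,0],0],
  ],
)

```text
t: 22.4
eef_pos: [530.1, -201.5, 112.0]
tcp_rot: [-3.142, 0.0, 2.89]
ft_force: [1.9, -2.4, -1.6]
opening: 0.227
grip_force: 30.0
```

move_arm(
  commands=[
    [[0,0,0.08],[0,0,0],0],
    [[-0.025,-0.097,0],[0,0,0],0],
    [[0,0,-0.08],[0,0,0],0],
    [[0,0,0],[0,0,0],0],
    [[0,0,0],[0,0,0],0],
  ],
)

```text
t: 22.9
eef_pos: [529.8, -202.4, 112.1]
tcp_rot: [3.142, -0.0, 2.889]
ft_force: [1.3, -0.6, -2.0]
opening: 0.234
grip_force: 30.0
```

move_arm(
  commands=[
    [[0,0,0.08],[0,0,0],0],
    [[-0.025,-0.097,0],[0,0,0],0],
    [[0,0,-0.08],[0,0,0],0],
    [[0,0,0],[0,0,0],0],
    [[0,0,0],[0,0,0],0],
  ],
)

```text
t: 23.4
eef_pos: [529.6, -203.3, 112.1]
tcp_rot: [3.142, 0.0, 2.889]
ft_force: [1.1, -0.3, -0.4]
opening: 0.232
grip_force: 30.0
```

move_arm(
  commands=[
    [[0,0,0.08],[0,0,0],0],
    [[-0.025,-0.097,0],[0,0,0],0],
    [[0,0,-0.08],[0,0,0],0],
    [[0,0,0],[0,0,0],0],
    [[0,0,0],[0,0,0],0],
  ],
)

```text
t: 23.9
eef_pos: [529.3, -204.3, 112.1]
tcp_rot: [3.142, -0.0, 2.889]
ft_force: [0.6, -0.8, -0.9]
opening: 0.231
grip_force: 30.0
```

The tip found the hole between y = -201.5 and -204.3 (no support). I centre there and lower.

move_arm(
  commands=[
    [[0,0,0.08],[0,0,0],0],
    [[0.035,0.135,0],[0,0,0],0],
    [[0,0,-0.08],[0,0,0],0],
    [[0,0,-0.1],[0,0,0],0],
    [[0,0,0],[0,0,0],0],
    [[0,0,0],[0,0,0],0],
  ],
)

```text
t: 24.5
eef_pos: [529.6, -202.9, 111.0]
tcp_rot: [3.141, -0.0, 2.889]
ft_force: [1.6, 0.5, -1.5]
opening: 0.227
grip_force: 30.0
```

```bash
python3 - <<'E'
from h import *
s=state();print(s['eef_pos'],s['ft_force'],s['moment'])
E
```

```text
[ 529.64473387 -202.89966385  111.039383  ] [ 1.61240711  0.46968121 -1.49210174] [-0.05615221 -0.3465216  -0.0348057 ]
```

In the hole. I lower on in steps; home is expected at TCP z ≈ 94.5.

move_arm(
  commands=[
    [[0,0,-0.15],[0,0,0],0],
    [[0,0,-0.15],[0,0,0],0],
    [[0,0,0],[0,0,0],0],
  ],
)

```text
t: 24.8
eef_pos: [529.6, -203.0, 107.9]
tcp_rot: [3.141, -0.0, 2.889]
ft_force: [1.3, -0.3, -2.5]
opening: 0.227
grip_force: 30.0
```

move_arm(
  commands=[
    [[0,0,-0.1],[0,0,0],0],
    [[0,0,-0.1],[0,0,0],0],
    [[0,0,-0.1],[0,0,0],0],
    [[0,0,0],[0,0,0],0],
  ],
)

```text
t: 25.2
eef_pos: [529.6, -202.9, 105.0]
tcp_rot: [3.141, -0.0, 2.889]
ft_force: [1.0, -1.0, -1.8]
opening: 0.234
grip_force: 30.0
```

move_arm(
  commands=[
    [[0,0,-0.15],[0,0,0],0],
    [[0,0,-0.15],[0,0,0],0],
    [[0,0,0],[0,0,0],0],
  ],
)

```text
t: 25.5
eef_pos: [529.6, -202.9, 101.9]
tcp_rot: [3.141, -0.0, 2.89]
ft_force: [1.6, -0.6, -1.3]
opening: 0.228
grip_force: 30.0
```

move_arm(
  commands=[
    [[0,0,-0.15],[0,0,0],0],
    [[0,0,-0.15],[0,0,0],0],
    [[0,0,0],[0,0,0],0],
  ],
)

```text
t: 25.8
eef_pos: [529.6, -202.9, 98.9]
tcp_rot: [3.141, -0.0, 2.889]
ft_force: [-0.1, -0.5, -1.6]
opening: 0.229
grip_force: 30.0
```

move_arm(
  commands=[
    [[0,0,-0.15],[0,0,0],0],
    [[0,0,-0.1],[0,0,0],0],
    [[0,0,0],[0,0,0],0],
    [[0,0,0],[0,0,0],0],
  ],
)

```text
t: 26.2
eef_pos: [529.7, -202.9, 96.6]
tcp_rot: [3.141, -0.0, 2.889]
ft_force: [1.8, -0.2, -1.7]
opening: 0.228
grip_force: 30.0
```

move_arm(
  commands=[
    [[0,0,-0.1],[0,0,0],0],
    [[0,0,0],[0,0,0],0],
    [[0,0,0],[0,0,0],0],
  ],
)

```text
t: 26.5
eef_pos: [529.7, -203.0, 95.6]
tcp_rot: [3.142, -0.0, 2.889]
ft_force: [2.1, -0.1, -2.4]
opening: 0.228
grip_force: 30.0
```

move_arm(
  commands=[
    [[0,0,-0.06],[0,0,0],0],
    [[0,0,0],[0,0,0],0],
    [[0,0,0],[0,0,0],0],
  ],
)

```text
t: 26.8
eef_pos: [529.7, -202.9, 95.1]
tcp_rot: [3.142, -0.0, 2.889]
ft_force: [1.2, -1.0, -1.2]
opening: 0.229
grip_force: 30.0
```

move_arm(
  commands=[
    [[0,0,-0.04],[0,0,0],0],
    [[0,0,0],[0,0,0],0],
    [[0,0,0],[0,0,0],0],
  ],
)

```text
t: 27.1
eef_pos: [529.7, -202.9, 94.6]
tcp_rot: [3.141, 0.0, 2.889]
ft_force: [1.1, 0.7, 0.1]
opening: 0.229
grip_force: 30.0
```

Contact begins at z ≈ 94.6, as predicted. One light press of 0.3 mm, then I open.

move_arm(
  commands=[
    [[0,0,-0.03],[0,0,0],0],
    [[0,0,0],[0,0,0],0],
    [[0,0,0],[0,0,0],0],
  ],
)

```text
t: 27.4
eef_pos: [529.7, -202.9, 94.6]
tcp_rot: [3.142, 0.0, 2.89]
ft_force: [-0.6, 0.4, 3.3]
opening: 0.227
grip_force: 30.0
```

move_arm(
  commands=[
    [[0,0,0],[0,0,0],0.4],
    [[0,0,0],[0,0,0],0.7],
    [[0,0,0],[0,0,0],0.7],
    [[0,0,0],[0,0,0],0.7],
    [[0,0,0],[0,0,0],0.7],
    [[0,0,0],[0,0,0],0.7],
  ],
)

```text
t: 28.0
eef_pos: [529.7, -202.9, 94.3]
tcp_rot: [3.141, -0.0, 2.889]
ft_force: [-0.8, -0.4, 0.6]
opening: 0.668
grip_force: 0.0
```

Released. I raise straight up and look.

move_arm(
  commands=[
    [[0,0,1],[0,0,0],0.7],
    [[0,0,3],[0,0,0],0.7],
    [[0,0,4],[0,0,0],0.7],
    [[0,0,4],[0,0,0],0.7],
    [[0,0,1],[0,0,0],0.7],
    [[0,0,0],[0,0,0],0.7],
    [[0,0,0],[0,0,0],0.7],
  ],
)

```text
t: 28.7
eef_pos: [529.2, -202.7, 223.6]
tcp_rot: [3.141, -0.001, 2.889]
ft_force: [-0.2, -0.2, -0.2]
opening: 0.7
grip_force: 0.0
```

```bash
python3 - <<'E'
from h import *
s=state();print(s['t'],s['eef_pos'],s['ft_force'])
w=read_camera("wrist")[100:400,170:470];d=read_camera("side")[215:365,235:385]
cv2.imwrite("pics/end.png",np.hstack([cv2.resize(w,(400,400)),cv2.resize(d,(400,400))]))
E
```

```text
28.7 [ 529.23249027 -202.70853064  223.61285902] [-0.24632417 -0.22417591 -0.23134661]
```

View pics/end.png

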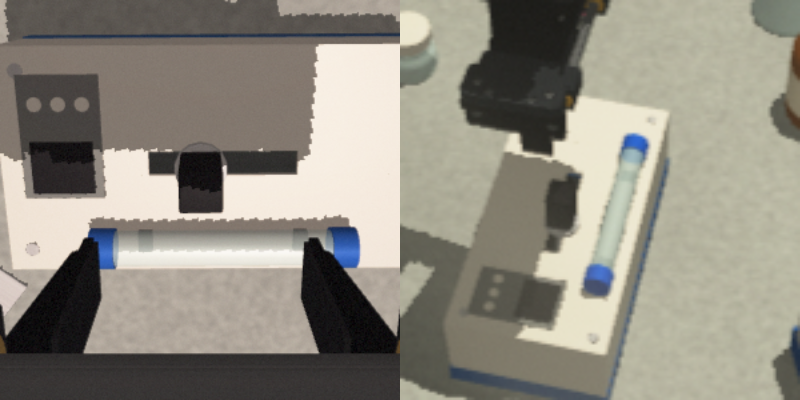

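The pin stands upright in the slot, with its head at (200,180) in the left half and its collar flat on the cover. The gripper is clear and the rest of the unit is untouched.

```bash
python3 -c "
from h import *
print(env.job_done())"
```

```text
the job is handed in; nothing more can be done
None
```

The lock pin is in the hidden carriage hole with its collar home on the cover; I released it, moved the gripper clear, and handed the job in at about 29 s, with the highest force reading on the unit about 8.5 N.

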